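# Draw a spacer from a tilt-out bin with sprung tongs

## Robot

A 6-joint arm with a two-finger parallel gripper is mounted at the origin on the work surface. World frame = base frame: x ahead of the robot, y to its left, z up, the work surface at z = 0. Lengths are in m, angles in rad, forces in N, time in s.
With the tool pointing down it reaches from about 0.35 to 0.85 m from the base axis. Payload 8.1 kg.
Tool frame: the origin (TCP) lies at the centre of the arm's flange, where the gripper is bolted on; the fingertips stand 186 mm ahead of it and the grasp point (between the pads) lies 167 mm ahead of it; z points along the fingers, y is the line along which they close (so a half turn about z gives the same grasp; the last joint's range is limited). The gripper opens to 93 mm and grips with 3 to 60 N. Pads are 15 mm wide; open, the fingers measure 128 mm over their backs; the gripper's body (75 mm by 188 mm) begins 65 mm behind the grasp point.
Start: joints at [1.259, 0.13, 1.488, -0, 1.523, -0.085], TCP at [0.135, 0.585, 0.405] pointing down, gripper open.
Joint ranges: [-2.96, 2.96], [-0.89, 2.26], [0.02, 2.5], [-1.34, 4.48], [0, 2.73], [-2.66, 2.66]. Speed limits (rad/s): [2.39, 2.39, 2.79, 3.14, 3.14, 3.14].

## Interface

Orientations are given as a rotation vector (axis times angle).
In Python, from plant import robot gives the robot as it stands.
- The arm moves only by the tool apply_moves, never from a script. Its argument "series" is a list of rows, each a list of 2 entries, a list of its own where there are three numbers: the shift along the tool's x, y, z in mm, then the turn, a rotation vector about the tool's x, y, z in rad. A call has 1 to 12 rows; each row shifts and turns the commanded pose from where the row before left it, along the tool's axes as they then stand; what a row does not reach is not made up. A row lasts 1/12 s, in which the tool goes at most 41.7 mm and 7.16 degrees, less where a joint would pass 70% of its speed; a pose out of reach is approached as far as the arm can. A call is refused whole if a number of a shift passes 41.7 or a number of a turn 0.125, either way. A call with a gripper value outside its range is refused whole. "claw" is the opening, from 0 (shut) to 1 (fully open), set as the call begins (left out, the last holds). The fingers move at their own pace and stop on an object; "newtons" is the grip in N (left out, the last holds). Time passes only in rows, so rows that do not move let the fingers close. It gives the time, the measured TCP pose, the force, the opening and the grip force at its end, in the units of the state.
- robot.read_state(): the state, without advancing time (a new reading comes with each control period).
- robot.read_camera(name): name is "side" or "top"; returns (picture, depth): 480x640x3 uint8, blue, green, red; 480x640 float32, m along the optical axis (not along the pixel's ray), 0 where there is no reading.
- robot.calibration(name): a dict with "fx", "fy", "cx", "cy" (pixels), "D" ([k1, k2, p1, p2, k3] as OpenCV has them; the pictures are not rectified), "extrinsics" (4x4, takes a point from world to camera coordinates). Camera axes: x right, y down, z forward; pixel columns grow to the right and rows downward; lengths in m; the calibration is good to about 2 mm. A picture is of the moment at which its call begins. calibration takes no time and is no camera call.
- robot.close_job(): hands the job in; it is judged then, once.
The state is a dict: "t": time; "q": joint angles; "dq": joint speeds; "joint_torque": joint torques, N m; "tool_pos": TCP position; "orientation": TCP orientation; "force": force on the tool from outside, world axes, zero at the start; "wrist_torque": the same for the moment, N m; "opening": finger opening in m; "gripper_force": force on a finger pad.
Only numpy, scipy, OpenCV 4.12 (cv2) and the standard library are available. Lean on these libraries where they do the work, as an engineer would, in place of code of your own. Each camera call takes 0.05 s, during which the arm holds its last target. There are 200 camera calls.

## Task

Tip the white bin forward out of its grey housing as far as it goes, then take the sprung tongs from their black stand and squeeze them shut on the steel spacer deep in the bin's slot to draw it out. Stand the spacer upright near the middle of the round white plate and put the tongs back into their stand as you found them. The gripper itself must never touch the clean spacer, and the flask, the jar and the white ioniser stick must be left alone.

Things in the scene. Friction and masses are not known exactly. Their poses are not given: they have to be found in the camera images.
- bin (a joint): Angle of the tilt-out bin in rad: 0 = shut (as at the start), 0.6 = tipped fully forward against its stop. It turns about a level pivot along the front foot of the bin, its top coming towards the robot. The hinge is stiff: it takes about 7 N at the handle and the bin stays where it is left.
- bin_pivot (a point): Middle of the bin's level pivot line, 20 mm above the bench, on the front of the fixed grey housing (152 wide, 110 deep, 160 mm high), which lies at +x. Axes are the housing's: x points away from the robot into the housing, y along the pivot, z up. The housing's roof covers the bin's top while the bin is shut.
- bin_handle (a point): Middle of the bin's handle: a round steel bar 10 mm thick, 90 mm long (point y), its centre 45 mm in front of the bin's face and 20 mm above the bin's top, on two slanting legs. In the bin's own axes (the housing's when shut; they turn with the bin, as do the point's) it lies at x -45, z +130 mm from the pivot.
- slot_mouth (a point): Middle of the slot's mouth in the bin's flat top; moves with the bin. z points straight out of the slot, y along its length, x across. The slot is 46 (y) by 20 mm (x), 100 mm deep; its lowest 22 mm narrow to 18 mm in y, a seat that keeps the spacer in the middle. The mouth lies 22 mm behind and 110 mm above the pivot in the bin's axes. Fully tipped, the slot leans 0.6 rad towards the robot.
- spacer_mid (a point): Centre of the steel spacer, a plain square bar 60 mm long (point z), 14 mm thick (y) and 16 mm wide (x), about 0.12 kg. It starts standing on the slot's floor, its 14 mm thickness along the slot's y, its top 40 mm below the mouth. It is loose by 2 mm either way.
- tongs_grip (a point): Middle between the grips of the sprung tongs (0.1 kg, 127 mm long). z points from blade tips to head, y is the squeezing direction. The flat grey grips are 34 mm wide (x) and reach from 30 mm below to 16 mm above here, outer faces 56 mm apart when free. The head reaches 27 mm above. At the start the tongs hang blades down in the stand, this point 30 mm above its top.
- tongs_tips (a point): Point between the tips of the tongs' two steel blades, 100 mm below tongs_grip, same axes. Each blade is 12 mm wide (x), 4 mm thick, straight, and 70 mm long below the grips; the gap between them is 28 mm when free, 36 mm over the outside. The blades' last 20 mm or so are for gripping.
- jaw_l (a joint): How far each jaw of the tongs is squeezed in (m), 0 free to 0.009; both jaws move together, parallel. Distance over the grips = 56 mm less twice this; gap of the blades = 28 mm less twice this (on the spacer, grips 40 to 42 mm apart). Springs push each jaw out with 4 N free, 7 N on the spacer: enough to carry the tongs half squeezed. 20 to 40 N of grip hold the spacer well.
- stand_top (a point): Middle of the mouth of the tongs' well in the fixed black stand's top, 85 mm above the bench; axes are the stand's. Block 52 (x) by 80 mm (y) on a foot of 70 by 110 mm; well 24 (x) by 48 mm (y), 75 mm deep. The grips' lower ends are wider than the well and rest on the stand's top. The tongs' y lies along the stand's y; either way round is right.
- plate_top (a point): Centre of the top face of the fixed round white plate, 120 mm across and 12 mm above the bench, with a dark ring of 132 mm round its foot.
- flask: White closed flask, 52 mm across and 105 mm high, a bystander. Origin under its middle.
- jar: Clear jar with a steel cap, 60 mm across and 50 mm high, a bystander. Origin under its middle.
- ioniser: White stick, about 140 mm long (x), 22 mm wide and 16 mm high, lying on the bench, a bystander. Origin under its middle.
There are look-alikes about, which are no part of the job. Of the things that look like the part that bears stand_top, take the one that is nearest to the robot's base at the start.

How it is judged:
On the way, in this order (a step that is already met when the one before it is completed fails the run):
1. the bin is tipped fully forward (within 0.08 rad of its stop) (value of joint bin above 0.52 rad), for 0.2 s.
2. the tongs hold the spacer, drawn wholly out of the slot (z of spacer_mid in the frame of slot_mouth above 0.032 m and contact force between tongs and spacer above 1 N), for 0.2 s.
At the end, for the whole second after the job is handed in: The spacer stands upright (within 0.1 rad) and at rest on the round plate, its middle within 45 mm of the plate's middle, let go by the tongs; the tongs hang upright (within 0.1 rad) and at rest in the stand's well, down on its top (within 5 mm). The bin may stay open (horizontal distance between spacer_mid and plate_top below 0.045 m and angle between each of spacer_mid, tongs_grip's own z axis and vertical below 0.1 rad and z of spacer_mid in the frame of plate_top between 0.026 and 0.034 m and linear speed of each of spacer, tongs below 0.02 m/s and contact force between tongs and spacer below 0.05 N and horizontal distance between tongs_grip and stand_top below 0.012 m and z of tongs_grip in the frame of stand_top below 0.035 m); the robot touches nothing.
It fails at once if the gripper's fingers or the arm touch the spacer (contact force between any of the fingers, the arm and spacer above 0.3 N).
It fails at once if the flask, the jar or the ioniser stick is moved by more than 25 mm (distance of any of flask, jar, ioniser from where it was at the start of the episode above 0.025 m).
It also fails if it takes over 69 s, if anything falls off the work surface, if the arm or the gripper's body presses on something with over 40 N, if the wrist force passes 120 N, or if a joint passes its speed limit or range.

## Working session

There is one attempt and no reset: what is moved stays moved. The work goes in short steps, Python scripts to look and compute and a tool call to move; the robot and the scene stay as the last step left them, time stands still between calls to the robot, and variables do not carry over. Pictures are saved under pics/ and viewed, at most 10 in all, crops included, and the job is handed in when it is done.

Besides the shell and the picture viewer there is one more tool, called after "Request:" by a JSON object that holds its "name" and its "arguments". apply_moves: Moves the arm, as the interface text tells. Its arguments: {"type":"object","properties":{"series":{"type":"array"},"claw":{"type":"number"},"newtons":{"type":"number"}},"required":["series"]}

```bash
ls; mkdir -p pics
python3 - <<'E'
from plant import robot
import cv2,numpy as np
print(robot.read_state())
for n in("side","top"):
    p,d=robot.read_camera(n);cv2.imwrite(f"pics/{n}0.png",p);np.save(f"{n}0.npy",d);print(robot.calibration(n))
E
```

```text
pics
{'t': 0.0, 'q': array([ 1.25858237e+00,  1.31172176e-01,  1.48927784e+00, -2.12048907e-05,
        1.52299268e+00, -8.53733391e-02]), 'dq': array([ 6.54080005e-04, -8.54814482e-04, -1.62005922e-03,  4.58712202e-05,
       -1.55213660e-04, -8.00879657e-04]), 'joint_torque': array([-5.71476576e-04, -5.59867609e+01, -4.91733634e+01,  7.64935557e-02,
        3.62168450e-02, -1.57422060e-04]), 'tool_pos': array([0.13483658, 0.58441945, 0.40368135]), 'orientation': array([-3.55516181e-01, -3.12106383e+00,  2.85506696e-03]), 'force': array([-0.55808511, -0.35699522, -0.95623392]), 'wrist_torque': array([ 0.03623933, -0.00380592,  0.03150828]), 'gripper_force': 0.0, 'opening': 0.0932715442674004}
{'fx': 440.1374183591484, 'fy': 440.1374183591484, 'cx': 317.94490716537786, 'cy': 240.328637199497, 'D': array([-0.00424969,  0.        ,  0.        ,  0.        ,  0.        ]), 'extrinsics': array([[-9.99952370e-01, -8.82602975e-04, -9.71997086e-03,
         5.23039940e-01],
       [ 6.38175932e-03,  6.94378199e-01, -7.19581955e-01,
         4.73793529e-02],
       [ 7.38444104e-03, -7.19609712e-01, -6.94339494e-01,
         9.64719558e-01],
       [ 0.00000000e+00,  0.00000000e+00,  0.00000000e+00,
         1.00000000e+00]])}
{'fx': 574.4026719419663, 'fy': 574.4026719419663, 'cx': 323.0121247140079, 'cy': 241.2872744209879, 'D': array([0.05731818, 0.        , 0.        , 0.        , 0.        ]), 'extrinsics': array([[-0.02429862, -0.99966209, -0.00923528,  0.09557624],
       [-0.99849511,  0.02472249, -0.04895206,  0.54292479],
       [ 0.04916384,  0.00803191, -0.99875843,  1.39115453],
       [ 0.        ,  0.        ,  0.        ,  1.        ]])}
```

View pics/side0.png

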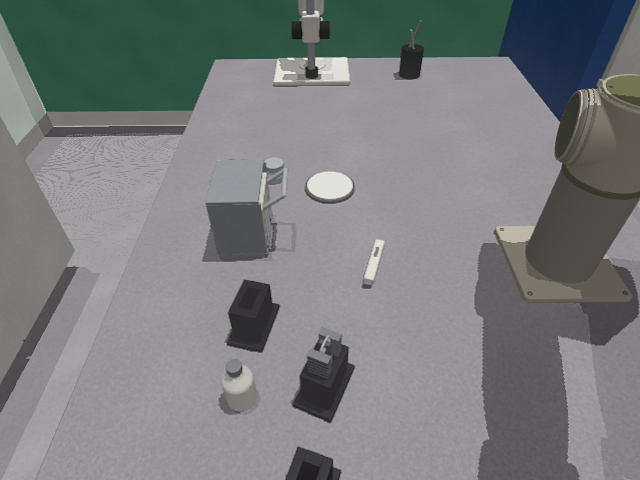

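View pics/top0.png

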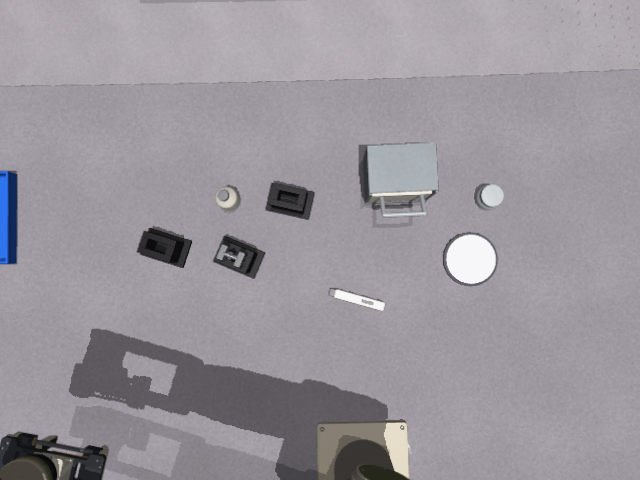

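The side view shows the housing at (240,205), its handle at (280,185), the plate at (330,186), and the stand with the tongs at (325,375). The top view shows the roof at (403,170), the handle bar at (403,212), the tongs and stand at (240,255), the plate at (470,258), the flask at (227,197), the jar at (489,196) and the ioniser at (357,299). The stand with the tongs is the one nearest the base.

```bash
cat > h.py <<'E'
import cv2,numpy as np
from plant import robot
from scipy.spatial.transform import Rotation as R
def cal(n):
    c=robot.calibration(n);K=np.array([[c['fx'],0,c['cx']],[0,c['fy'],c['cy']],[0,0,1]]);return K,c['D'],c['extrinsics']
def rays(n,px):
    K,D,E=cal(n);u=cv2.undistortPoints(np.asarray(px,float).reshape(-1,1,2),K,D)[:,0]
    d=np.c_[u,np.ones(len(u))]@E[:3,:3]; return -E[:3,:3].T@E[:3,3],d   # d has unit camera z
def onz(n,px,z):
    o,d=rays(n,px);return o+d*((z-o[2])/d[:,2])[:,None]
def cloud(n,dep):
    v,u=np.mgrid[:480,:640];o,d=rays(n,np.c_[u.ravel(),v.ravel()]);return (o+d*dep.reshape(-1,1)).reshape(480,640,3)
def rect(P):
    (c,s,a)=cv2.minAreaRect((P[:,:2]*1000).astype(np.float32));return np.round(c,1),np.round(s,1),round(a,2)
E
python3 - <<'E'
from h import *
for n in("top","side"):
    p=cv2.imread(f"pics/{n}0.png");W=cloud(n,np.load(f"{n}0.npy"));z=W[...,2];x=W[...,0];y=W[...,1]
    def rep(name,m,zz=None):
        m=cv2.morphologyEx(m.astype(np.uint8),cv2.MORPH_OPEN,np.ones((2,2)))
        k,l,s,c=cv2.connectedComponentsWithStats(m)
        for i in range(1,k):
            if s[i,4]>30:
                mm=l==i;v,u=np.nonzero(mm)
                P=W[mm] if zz is None else onz(n,np.c_[u,v],zz)
                print(n,name,s[i,4],c[i].round(),rect(P),"z",np.percentile(z[mm],[5,50,95]).round(4),"mean",P.mean(0).round(4))
    g=p.max(2)
    reg=(x>.2)&(x<.9)
    rep("roof",reg&(z>.152)&(z<.17)&(y<.1))
    rep("bar",reg&(z>.142)&(z<.16)&(y<.1)&(x<.56))
    rep("standtop",reg&(z>.075)&(z<.092)&(g<90))
    rep("tongs",reg&(z>.1)&(z<.15)&(y>.1))
    rep("plate",reg&(z>.006)&(z<.02)&(p.min(2)>200))
E
```

```text
top roof 3328 [403. 169.] (array([657.5, -47.5]), array([170.3, 398.4]), 33.72) z [0.1546 0.16   0.1644] mean [ 0.6927 -0.0991  0.1631]
top roof 89 [404. 215.] (array([ 595.7, -109.8]), array([12.6, 76.7]), 1.79) z [-0.0016  0.1539  0.1585] mean [ 0.5938 -0.1012  0.1286]
top standtop 587 [288. 198.] (array([646. , 161.9]), array([82.4, 50.7]), 77.0) z [0.0605 0.0847 0.0899] mean [0.6446 0.1598 0.082 ]
top standtop 596 [158. 247.] (array([497.7, 299.6]), array([455.3,  60.8]), 76.97) z [0.044  0.0852 0.0902] mean [0.5371 0.4639 0.0873]
top standtop 384 [237. 258.] (array([485.3, 211.4]), array([274.3,  63.4]), 73.21) z [0.0137 0.0854 0.0914] mean [0.5081 0.2813 0.0846]
top tongs 86 [223. 196.] (array([571.1, 191.2]), array([305.7,  22.9]), 55.95) z [0.0887 0.1043 0.1102] mean [0.6483 0.3053 0.1183]
top tongs 318 [232. 257.] (array([486.9, 200.5]), array([256.5,  43. ]), 75.69) z [0.0846 0.1299 0.1409] mean [0.5096 0.2861 0.1331]
top plate 1819 [472. 260.] (array([ 509. , -137.1]), array([404.5, 117.6]), 82.79) z [0.007  0.0122 0.0173] mean [ 0.4909 -0.2767  0.016 ]
top plate 218 [351.
[... 1597 characters left out ...]
[0.649  0.317  0.1121]
side plate 285 [340.  71.] (array([ 443.1, -983.5]), array([195.4,  75.6]), 86.56) z [0.0138 0.0181 0.0207] mean [ 0.439  -0.9703  0.0174]
side plate 114 [283.  77.] (array([ 645.9, -934.2]), array([96. , 71.1]), 85.27) z [0.0124 0.0182 0.021 ] mean [ 0.6527 -0.9276  0.0174]
side plate 936 [330. 186.] (array([483.6, 166.9]), array([114.2, 988.9]), 0.79) z [0.0078 0.0103 0.0125] mean [ 0.4904 -0.2681  0.011 ]
side plate 64 [380. 245.] (array([384.2, -45.9]), array([52.7, 15.2]), 73.65) z [0.0018 0.0138 0.0163] mean [ 0.3836 -0.0426  0.0126]
side plate 183 [373. 268.] (array([405.9,  24.7]), array([69.1, 16.2]), 72.67) z [0.0088 0.0141 0.0162] mean [0.4061 0.0272 0.0134]
```

Run:
```python
from h import *
p=cv2.imread("pics/top0.png");s=cv2.imread("pics/side0.png")
a=cv2.resize(p[135:235,355:455],(400,300*400//300),interpolation=cv2.INTER_CUBIC)
b=cv2.resize(p[220:290,205:275],(400,400),interpolation=cv2.INTER_CUBIC)
cv2.imwrite("pics/c1.png",np.hstack([a,b]))
for n,im,z in(("top",p,.012),("side",s,.012)):
    m=(im.min(2)>215).astype(np.uint8);m[:120]=0
    cs,_=cv2.findContours(m,0,1);c=max((c for c in cs if cv2.boundingRect(c)[1]>120),key=cv2.contourArea)
    print(n,"plate",cv2.minEnclosingCircle((onz(n,c[:,0],z)[:,:2]*1000).astype(np.float32)),rect(onz(n,c[:,0],z)))
m=(p.max(2)<75).astype(np.uint8);m[280:]=0;m[:180]=0;m[:,320:]=0;m[:,:120]=0
m=cv2.morphologyEx(m,cv2.MORPH_CLOSE,np.ones((15,15)))
cs,_=cv2.findContours(m,0,1)
for c in cs:
    if cv2.contourArea(c)>200: print("foot",cv2.boundingRect(c),rect(onz("top",c[:,0],.01)))
```

```text
top plate ((493.9041748046875, -275.13128662109375), 58.99917221069336) (array([ 493.4, -274.9]), array([113.2, 116.7]), 87.96)
side plate ((492.4481201171875, -273.192626953125), 57.34376525878906) (array([ 492.9, -273.2]), array([109., 113.]), 89.35)
foot (214, 236, 51, 42) (array([513.2, 289. ]), array([108.2,  68.9]), 65.45)
foot (137, 228, 55, 40) (array([542.1, 471.4]), array([119.8,  69.6]), 70.79)
foot (266, 183, 48, 36) (array([648.3, 161.8]), array([107.9,  70.4]), 75.82)
```

View pics/c1.png

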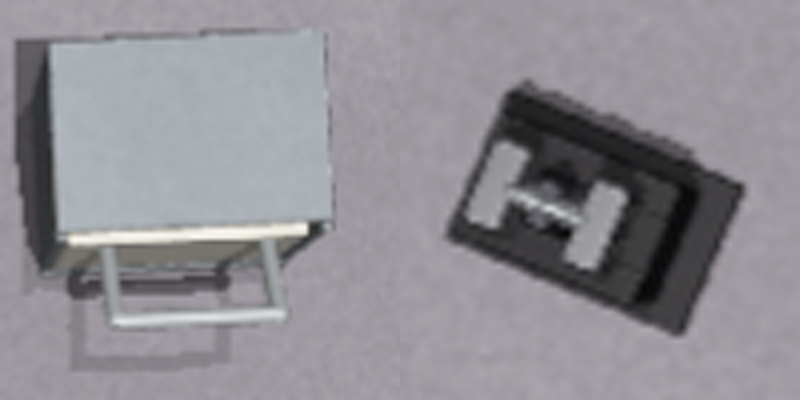

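The crop shows the roof corners at crop pixels (50,42), (322,30), (330,222) and (58,235), and the bar from (110,322) to (284,318). The light tops of the two grips are at about (498,185) and (598,225).

```bash
cat >> h.py <<'E'
def axes(y,tilt=0):
    "tool y at world angle y from +y (ccw, rad), pointing down, tilted forward"
    Rz=R.from_euler('z',y);return Rz*R.from_euler('y',-tilt)*R.from_matrix([[-1,0,0],[0,1,0],[0,0,-1]])
def plan(p,Rt,s=None):
    s=s or robot.read_state();Rc=R.from_rotvec(s['orientation'])
    print("turn first",(Rc.inv()*Rt).as_rotvec().round(3),"then shift mm",(Rt.inv().apply(np.array(p)-s['tool_pos'])*1000).round(1), "| t",round(s['t'],2),"F",s['force'].round(1),"open",round(s['opening'],4))
E
python3 - <<'E'
from h import *
f=lambda c,s,o:[[o[0]+(x+.5)/s-.5,o[1]+(y+.5)/s-.5] for x,y in c]
bar=onz("top",f([(110,322),(284,318)],4,(355,135)),.15);print(bar.round(4),"mid",bar.mean(0))
roof=onz("top",f([(50,42),(322,30),(330,222),(58,235)],4,(355,135)),.16);print(roof.round(4))
for e in(bar[0]-bar[1],roof[0]-roof[1],roof[3]-roof[2]):print("yaw",np.arctan2(-e[0],e[1]))
p=cv2.imread("pics/top0.png");c=p[220:290,205:275].astype(int)
m=((c.min(2)>110)&(c.max(2)-c.min(2)<14)).astype(np.uint8);m[:, :12]=0;m[:,41:]=0;m[:23]=0;m[48:]=0
k,l,s,cc=cv2.connectedComponentsWithStats(m);print(s,cc)
pads=onz("top",f([(98,185),(198,225)],400/70,(205,220)),.131);print("pads",pads,pads.mean(0));e=pads[0]-pads[1];print(np.linalg.norm(e),"yaw",np.arctan2(-e[0],e[1]))
ed=onz("top",f([(47,237),(283,333)],400/70,(205,220)),.0);e=ed[0]-ed[1];print("edge yaw",np.arctan2(-e[0],e[1]))
plan([.625,-.1,.36],axes(.02))
E
```

```text
[[ 0.593  -0.0508  0.15  ]
 [ 0.5928 -0.1466  0.15  ]] mid [ 0.59289016 -0.09871055  0.15      ]
[[ 0.7475 -0.0213  0.16  ]
 [ 0.7499 -0.1705  0.16  ]
 [ 0.6439 -0.1716  0.16  ]
 [ 0.6407 -0.0228  0.16  ]]
yaw -0.002796363642477277
yaw 0.015531026616060073
yaw 0.021202645488831388
[[   0    0   70   70 4657]
 [  12   23    3    7   15]
 [  12   25   28   22  206]
 [  12   44    9    4   22]] [[35.07644406 34.42903157]
 [12.73333333 25.26666667]
 [25.14563107 35.54368932]
 [14.90909091 46.04545455]]
pads [[0.52102259 0.30856704 0.131     ]
 [0.50437769 0.26970908 0.131     ]] [0.51270014 0.28913806 0.131     ]
0.042272849562506 yaw -0.40470667591139253
edge yaw -0.41011425490715114
turn first [-0.002 -0.    -0.247] then shift mm [-476.4 -694.1   43.8] | t 0.1 F [-0.3 -0.1  0.5] open 0.0928
```

Request:
{"name": "apply_moves", "arguments": {"series": [[[0, 0, 0], [0, 0, -0.122]], [[0, 0, 0], [0, 0, -0.122]], [[-21.4, -31.5, 0], [0, 0, 0]], [[-21.4, -31.5, 0], [0, 0, 0]], [[-21.4, -31.5, 0], [0, 0, 0]], [[-21.4, -31.5, 0], [0, 0, 0]], [[-21.4, -31.5, 0], [0, 0, 0]], [[-21.4, -31.5, 0], [0, 0, 0]], [[-21.4, -31.5, 0], [0, 0, 0]], [[-21.4, -31.5, 0], [0, 0, 0]], [[-21.4, -31.5, 0], [0, 0, 0]], [[-21.4, -31.5, 0], [0, 0, 0]]], "claw": 0, "newtons": 20}}

```text
t: 1.1
tool_pos: [0.3548, 0.2716, 0.4045]
orientation: [0.027, -3.141, 0.0]
force: [0.8, 0.6, 0.5]
opening: 0.0174
gripper_force: 0.0
```

Request:
{"name": "apply_moves", "arguments": {"series": [[[-21.4, -31.5, 0], [0, 0, 0]], [[-21.4, -31.5, 0], [0, 0, 0]], [[-21.4, -31.5, 0], [0, 0, 0]], [[-21.4, -31.5, 0], [0, 0, 0]], [[-21.4, -31.5, 0], [0, 0, 0]], [[-21.4, -31.5, 0], [0, 0, 0]], [[-21.4, -31.5, 0], [0, 0, 0]], [[-21.4, -31.5, 0], [0, 0, 0]], [[-21.4, -31.5, 0], [0, 0, 0]], [[-21.4, -31.5, 0], [0, 0, 0]], [[-21.4, -31.5, 0], [0, 0, 0]], [[-21.4, -31.5, 0], [0, 0, 0]]]}}

```text
t: 2.1
tool_pos: [0.6182, -0.102, 0.404]
orientation: [0.027, -3.141, -0.001]
force: [0.8, 0.8, 0.6]
opening: 0.0005
gripper_force: 0.0
```

Run:
```python
from h import *
s=robot.read_state();print(s['tool_pos'],s['orientation']);plan([.619,-.0975,.318],axes(.015))
```

```text
[ 0.61820127 -0.1019676   0.40402905] [ 2.66215621e-02 -3.14060223e+00 -5.01394409e-04]
turn first [ 0.    -0.001  0.002] then shift mm [-0.9  4.5 86. ] | t 2.1 F [0.8 0.8 0.6] open 0.0005
```

Request:
{"name": "apply_moves", "arguments": {"series": [[[0, 2, 30], [0, 0, 0]], [[0, 2, 30], [0, 0, 0]], [[0, 0, 15], [0, 0, 0]], [[0, 0, 11], [0, 0, 0]], [[0, 0, 0], [0, 0, 0]]]}}

```text
t: 2.52
tool_pos: [0.6164, -0.0959, 0.3151]
orientation: [0.027, -3.136, -0.002]
force: [0.7, 0.1, -1.1]
opening: 0.0008
gripper_force: 0.0
```

Run:
```python
from h import *
s=robot.read_state();print(s['tool_pos'],s['force'])
b=np.array([.593,.15]);pv=np.array([.638,.02])
for a in np.linspace(0,.64,9):
    c,si=np.cos(a),np.sin(a);r=b-pv;q=pv+[c*r[0]-si*r[1],si*r[0]+c*r[1]];print(round(a,2),(q*1000).round(1))
p,d=robot.read_camera("side");cv2.imwrite("pics/s1.png",cv2.resize(p[110:270,190:350],(640,640))[:600])
```

```text
[ 0.61638475 -0.09593696  0.31505451] [ 0.71474497  0.09287124 -1.05383388]
0.0 [593. 150.]
0.08 [582.8 146. ]
0.16 [572.9 141.2]
0.24 [563.4 135.6]
0.32 [554.4 129.2]
0.4 [545.9 122.2]
0.48 [538.1 114.5]
0.56 [530.8 106.2]
0.64 [524.3  97.4]
```

View pics/s1.png

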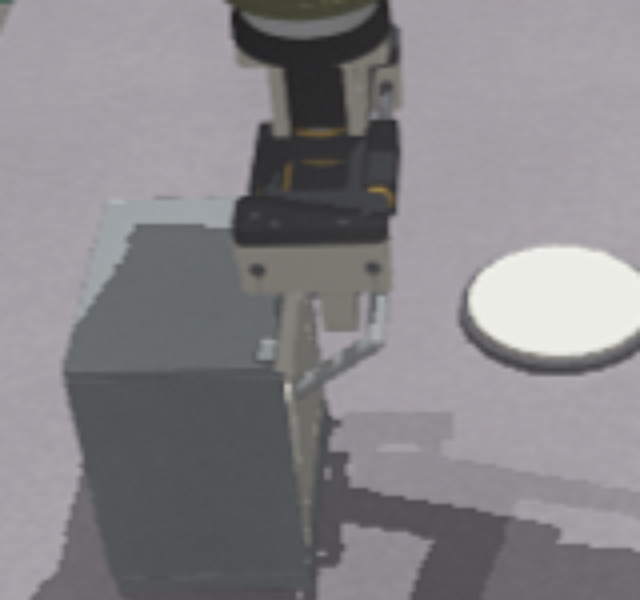

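The finger at (340,310) sits between the bin's face and the bar at (380,330), so I can pull the bar along its arc.

Request:
{"name": "apply_moves", "arguments": {"series": [[[5, 0, 0], [0, 0, 0]], [[5, 0, 0], [0, 0, 0]], [[5, 0, 2], [0, 0, 0]], [[5, 0, 2], [0, 0, 0]], [[5, 0, 2.4], [0, 0, 0]], [[5, 0, 2.4], [0, 0, 0]], [[4.8, 0, 2.8], [0, 0, 0]], [[4.8, 0, 2.8], [0, 0, 0]], [[4.5, 0, 3.2], [0, 0, 0]], [[4.5, 0, 3.2], [0, 0, 0]], [[4.3, 0, 3.5], [0, 0, 0]], [[4.3, 0, 3.5], [0, 0, 0]]]}}

```text
t: 3.57
tool_pos: [0.5616, -0.0973, 0.2947]
orientation: [-0.027, 3.133, -0.003]
force: [5.2, -0.8, 4.4]
opening: 0.0002
gripper_force: 2.9
```

Request:
{"name": "apply_moves", "arguments": {"series": [[[3.9, 0, 3.8], [0, 0, 0]], [[3.9, 0, 3.8], [0, 0, 0]], [[3.6, 0, 4.1], [0, 0, 0]], [[3.6, 0, 4.1], [0, 0, 0]], [[3, 0, 3], [0, 0, 0]], [[2, 0, 1], [0, 0, 0]], [[0, 0, 0], [0, 0, 0]]]}}

```text
t: 4.15
tool_pos: [0.5421, -0.0977, 0.274]
orientation: [-0.027, 3.131, -0.003]
force: [14.4, -1.7, -6.9]
opening: 0.0003
gripper_force: 6.9
```

Request:
{"name": "apply_moves", "arguments": {"series": [[[2.5, 0, 2], [0, 0, 0]], [[2.5, 0, 2], [0, 0, 0]], [[0, 0, 0], [0, 0, 0]]]}}

```text
t: 4.4
tool_pos: [0.5396, -0.0977, 0.2728]
orientation: [-0.027, 3.123, -0.004]
force: [23.6, 1.2, -1.7]
opening: 0.0006
gripper_force: 11.7
```

Request:
{"name": "apply_moves", "arguments": {"series": [[[3, 0, 1], [0, 0, 0]], [[2, 0, 1], [0, 0, 0]], [[0, 0, 0], [0, 0, 0]], [[0, 0, 0], [0, 0, 0]]]}}

```text
t: 4.73
tool_pos: [0.5376, -0.0976, 0.2729]
orientation: [-0.027, 3.112, -0.005]
force: [41.3, 3.9, -7.7]
opening: -0.0
gripper_force: 20.6
```

Run:
```python
from h import *
p,d=robot.read_camera("side");cv2.imwrite("pics/s2.png",cv2.resize(p[110:270,190:350],(640,640))[:600])
s=robot.read_state();print(s['tool_pos'],s['force'])
```

```text
[ 0.53758291 -0.09761618  0.27283051] [41.69210413  5.12185377 -5.92372117]
```

View pics/s2.png

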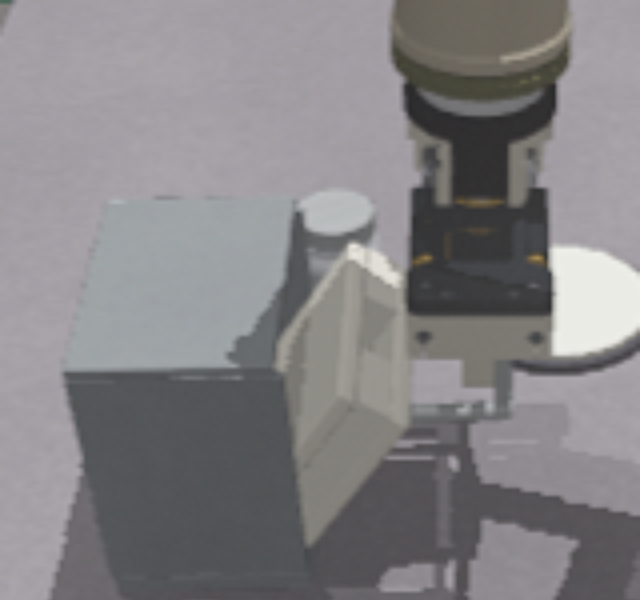

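The bin is tipped forward with its slot visible at (375,310), and the force has climbed to 42 N, so it is at its stop. Next I back off and raise the tool.

Request:
{"name": "apply_moves", "arguments": {"series": [[[-9, 0, 0], [0, 0, 0]], [[-9, 0, 0], [0, 0, 0]], [[0, 0, -15], [0, 0, 0]], [[0, 0, -36], [0, 0, 0]], [[0, 0, -40], [0, 0, 0]], [[0, 0, -36], [0, 0, 0]], [[0, 0, 0], [0, 0, 0]]]}}

```text
t: 5.37
tool_pos: [0.5498, -0.0978, 0.4021]
orientation: [-0.027, 3.129, -0.006]
force: [1.8, -0.5, 1.3]
opening: 0.0003
gripper_force: 0.0
```

Run:
```python
from h import *
s=robot.read_state();print(s['tool_pos'])
plan([.5127,.289,.390],axes(-.41))
p,d=robot.read_camera("side");cv2.imwrite("pics/s3.png",p);np.save("s3.npy",d)
p,d=robot.read_camera("top");cv2.imwrite("pics/t3.png",p)
```

```text
[ 0.54980381 -0.09779788  0.40210066]
turn first [-0.001  0.013  0.427] then shift mm [188.2 340.   12.1] | t 5.37 F [ 1.8 -0.5  1.3] open 0.0003
```

Request:
{"name": "apply_moves", "arguments": {"series": [[[0, 0, 0], [0, 0.003, 0.107]], [[0, 0, 0], [0, 0.003, 0.107]], [[0, 0, 0], [0, 0.003, 0.107]], [[0, 0, 0], [0, 0.003, 0.106]], [[20.9, 35, 0], [0, 0, 0]], [[20.9, 35, 0], [0, 0, 0]], [[20.9, 35, 0], [0, 0, 0]], [[20.9, 35, 0], [0, 0, 0]], [[20.9, 35, 0], [0, 0, 0]], [[20.9, 35, 0], [0, 0, 0]], [[20.9, 35, 0], [0, 0, 0]], [[20.9, 35, 0], [0, 0, 0]]], "claw": 1}}

```text
t: 6.47
tool_pos: [0.5052, 0.2277, 0.3916]
orientation: [-0.636, -3.062, 0.003]
force: [0.4, -0.9, 0.3]
opening: 0.0761
gripper_force: 0.0
```

Request:
{"name": "apply_moves", "arguments": {"series": [[[21, 34, 0], [0, 0, 0]], [[0, 26, 0], [0, 0, 0]], [[0, 0, 0], [0, 0, 0]]]}}

```text
t: 6.72
tool_pos: [0.5102, 0.2935, 0.3911]
orientation: [-0.63, -3.063, 0.001]
force: [0.5, 0.3, 0.0]
opening: 0.0919
gripper_force: 0.0
```

Run:
```python
from h import *
s=robot.read_state();print(s['tool_pos'])
plan([.5127,.289,.282],axes(-.41))
```

```text
[0.51021505 0.29351833 0.39106797]
turn first [-0.004 -0.014  0.004] then shift mm [ -4.1  -3.2 109.1] | t 6.72 F [0.5 0.3 0. ] open 0.0919
```

Request:
{"name": "apply_moves", "arguments": {"series": [[[-4, -3, 0], [-0.004, -0.014, 0.004]], [[0, 0, 36], [0, 0, 0]], [[0, 0, 36], [0, 0, 0]], [[0, 0, 24], [0, 0, 0]], [[0, 0, 12], [0, 0, 0]], [[0, 0, 0], [0, 0, 0]], [[0, 0, 0], [0, 0, 0]]]}}

```text
t: 7.3
tool_pos: [0.514, 0.2842, 0.2855]
orientation: [0.647, 3.072, 0.0]
force: [1.0, 0.3, -0.1]
opening: 0.0932
gripper_force: 0.0
```

Run:
```python
from h import *
s=robot.read_state();print(s['tool_pos'])
plan([.5127,.289,.282],axes(-.41))
p,d=robot.read_camera("side");cv2.imwrite("pics/s4.png",cv2.resize(p[290:430,250:410],(640,560)))
```

```text
[0.514024   0.28415699 0.28546762]
turn first [ 0.001  0.002 -0.005] then shift mm [3.1 3.9 3.5] | t 7.3 F [ 1.   0.3 -0.1] open 0.0932
```

View pics/s4.png

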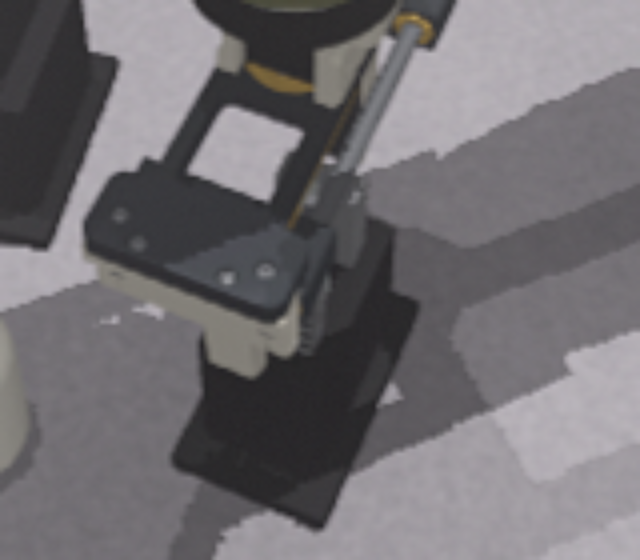

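The fingers straddle the grips at about (300,270). I correct by a few millimetres, then half-squeeze.

Request:
{"name": "apply_moves", "arguments": {"series": [[[3, 4, 3.5], [0, 0, 0]], [[0, 0, 0], [0, 0, 0]], [[0, 0, 0], [0, 0, 0]], [[0, 0, 0], [0, 0, 0]]]}}

```text
t: 7.68
tool_pos: [0.513, 0.2904, 0.2829]
orientation: [0.644, 3.071, 0.003]
force: [-0.2, 0.6, 0.3]
opening: 0.0928
gripper_force: 0.0
```

Request:
{"name": "apply_moves", "arguments": {"series": [[[0, 0, 0], [0, 0, 0]], [[0, 0, 0], [0, 0, 0]], [[0, 0, 0], [0, 0, 0]], [[0, 0, 0], [0, 0, 0]], [[0, 0, 0], [0, 0, 0]], [[0, 0, 0], [0, 0, 0]], [[0, 0, 0], [0, 0, 0]], [[0, 0, 0], [0, 0, 0]], [[0, 0, 0], [0, 0, 0]]], "claw": 0.53, "newtons": 20}}

```text
t: 8.43
tool_pos: [0.5128, 0.29, 0.2819]
orientation: [0.645, 3.072, 0.001]
force: [0.5, -1.0, -0.5]
opening: 0.0499
gripper_force: 5.5
```

Request:
{"name": "apply_moves", "arguments": {"series": [[[0, 0, -8], [0, 0, 0]], [[0, 0, -16], [0, 0, 0]], [[0, 0, -20], [0, 0, 0]], [[0, 0, -20], [0, 0, 0]], [[0, 0, -20], [0, 0, 0]], [[0, 0, -20], [0, 0, 0]], [[0, 0, -20], [0, 0, 0]], [[0, 0, -20], [0, 0, 0]], [[0, 0, -10], [0, 0, 0]], [[0, 0, 0], [0, 0, 0]], [[0, 0, 0], [0, 0, 0]]]}}

```text
t: 9.35
tool_pos: [0.5124, 0.29, 0.4361]
orientation: [0.645, 3.071, 0.002]
force: [0.2, 0.7, -1.5]
opening: 0.0494
gripper_force: 5.3
```

Run:
```python
from h import *
s=robot.read_state();print(s['tool_pos'],s['opening'])
p,d=robot.read_camera("side");q,e=robot.read_camera("top")
cv2.imwrite("pics/s5f.png",p);cv2.imwrite("pics/t5f.png",q);np.save("s5.npy",d);np.save("t5.npy",e)
a=cv2.resize(q[160:260,360:460],(400,400),interpolation=cv2.INTER_CUBIC)
b=cv2.resize(p[230:390,260:420],(400,400),interpolation=cv2.INTER_CUBIC)
cv2.imwrite("pics/c5.png",np.hstack([a,b]))
```

```text
[0.51240742 0.29002564 0.43611447] 0.04935877535566065
```

View pics/c5.png

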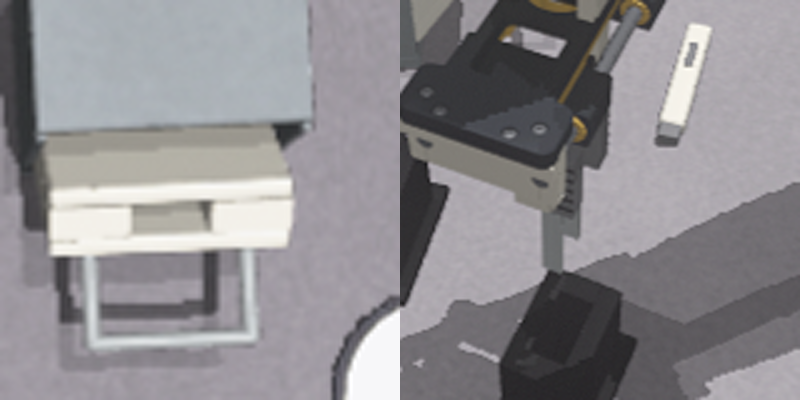

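The slot's mouth spans crop pixels (131–211, 202–234) and the bar is at about (173,341). The tongs hang straight in the gripper.

Run:
```python
from h import *
f=lambda c,s,o:[[o[0]+(x+.5)/s-.5,o[1]+(y+.5)/s-.5] for x,y in c]
m=onz("top",f([(131,204),(211,200),(210,232),(131,236)],4,(360,160)),.123);print(m.round(4),m.mean(0).round(4))
b=onz("top",f([(93,345),(255,339)],4,(360,160)),.102);print("bar",b.round(4),b.mean(0).round(4),"expect pivot x",b.mean(0)[0]+.1106)
for e in(m[0]-m[1],m[3]-m[2],b[0]-b[1]):print("yaw",np.arctan2(-e[0],e[1]))
# bin top plane from side depth
W=cloud("side",np.load("s5.npy"));T=cloud("top",np.load("t5.npy"))
for n,W,im in(("side",W,cv2.imread("pics/s5f.png")),("top",T,cv2.imread("pics/t5f.png"))):
    k=(im.min(2)>185)&(im.min(2)<256)&(W[...,0]>.55)&(W[...,0]<.63)&(abs(W[...,1]+.097)<.07)&(W[...,2]>.08)&(W[...,2]<.16)
    P=W[k];c=np.median(P,0);u,s,v=np.linalg.svd(P-P.mean(0),full_matrices=False);nn=v[2]*np.sign(v[2][2]);print(n,len(P),c.round(4),P.mean(0).round(4),"n",nn.round(3),"tilt",np.arctan2(-nn[0],nn[2]))
# slot edges in the side view
Ks,D,E=cal("side");print(cv2.projectPoints(m.mean(0)[None],cv2.Rodrigues(E[:3,:3])[0],E[:3,3],Ks,D)[0].ravel())
```

```text
[[ 0.6051 -0.0768  0.123 ]
 [ 0.6062 -0.1218  0.123 ]
 [ 0.5881 -0.1207  0.123 ]
 [ 0.587  -0.0763  0.123 ]] [ 0.5966 -0.0989  0.123 ]
bar [[ 0.5269 -0.0551  0.102 ]
 [ 0.528  -0.1474  0.102 ]] [ 0.5274 -0.1013  0.102 ] expect pivot x 0.638048633565651
yaw 0.024177927173477366
yaw 0.025135615274668857
yaw 0.012585150181339634
side 466 [ 0.6007 -0.0708  0.1251] [ 0.5981 -0.0832  0.1231] n [-0.568 -0.021  0.823] tilt 0.6046494757857568
top 907 [ 0.5958 -0.1005  0.124 ] [ 0.5956 -0.0995  0.1236] n [-0.536 -0.011  0.844] tilt 0.5661476571930387
[283.54013876 191.47630255]
```

```bash
cat >> h.py <<'E'
M=np.array([.5955,-.0987,.1235]);RB=axes(.018,.6)
def tip(d): return M-RB.apply([0,0,.267-d])   # TCP with tips d below the mouth
E
python3 - <<'E'
from h import *
print(RB.as_matrix().round(3));plan(tip(-.12),RB)
E
```

```text
[[-0.825 -0.018  0.565]
 [-0.015  1.     0.01 ]
 [-0.565 -0.    -0.825]]
turn first [-0.13  -0.59  -0.419] then shift mm [ 112.4 -390.   -87.5] | t 9.45 F [ 0.5 -0.6 -1.4] open 0.0496
```

Request:
{"name": "apply_moves", "arguments": {"series": [[[0, 0, 0], [-0.0186, -0.0843, -0.0599]], [[0, 0, 0], [-0.0186, -0.0843, -0.0599]], [[0, 0, 0], [-0.0186, -0.0843, -0.0599]], [[0, 0, 0], [-0.0186, -0.0843, -0.0599]], [[0, 0, 0], [-0.0186, -0.0843, -0.0599]], [[0, 0, 0], [-0.0186, -0.0843, -0.0599]], [[0, 0, 0], [-0.0186, -0.0843, -0.0599]], [[4, -14, -3], [0, 0, 0]], [[8, -28, -6], [0, 0, 0]], [[8, -28, -6], [0, 0, 0]], [[8, -28, -6], [0, 0, 0]], [[8, -28, -6], [0, 0, 0]]]}}

```text
t: 10.45
tool_pos: [0.4688, 0.1622, 0.4353]
orientation: [-0.025, 2.542, 0.008]
force: [1.3, -1.4, -1.1]
opening: 0.0495
gripper_force: 5.3
```

Request:
{"name": "apply_moves", "arguments": {"series": [[[8, -28, -6], [0, 0, 0]], [[8, -28, -6], [0, 0, 0]], [[8, -28, -6], [0, 0, 0]], [[8, -28, -6], [0, 0, 0]], [[8, -28, -6], [0, 0, 0]], [[8, -28, -6], [0, 0, 0]], [[8, -28, -6], [0, 0, 0]], [[8, -28, -6], [0, 0, 0]], [[8, -26, -8], [0, 0, 0]], [[4, -14, -4], [0, 0, 0]], [[0, 0, 0], [0, 0, 0]], [[0, 0, 0], [0, 0, 0]]]}}

```text
t: 11.45
tool_pos: [0.3778, -0.1033, 0.4424]
orientation: [-0.019, 2.541, 0.009]
force: [-0.1, 0.4, -0.9]
opening: 0.0497
gripper_force: 5.3
```

Run:
```python
from h import *
plan(tip(-.02),RB)
```

```text
turn first [ 0.001  0.001 -0.003] then shift mm [ 0.4  0.7 99.1] | t 11.45 F [-0.1  0.4 -0.9] open 0.0497
```

Request:
{"name": "apply_moves", "arguments": {"series": [[[0, 1, 12], [0, 0, 0]], [[0, 0, 20], [0, 0, 0]], [[0, 0, 20], [0, 0, 0]], [[0, 0, 20], [0, 0, 0]], [[0, 0, 16], [0, 0, 0]], [[0, 0, 11], [0, 0, 0]], [[0, 0, 0], [0, 0, 0]], [[0, 0, 0], [0, 0, 0]]]}}

```text
t: 12.12
tool_pos: [0.4342, -0.099, 0.3608]
orientation: [-0.026, 2.542, 0.012]
force: [-1.2, 0.6, -0.3]
opening: 0.0496
gripper_force: 5.3
```

Run:
```python
from h import *
plan(tip(-.02),RB)
s=robot.read_state();Rc=R.from_rotvec(s['orientation'])
p,d=robot.read_camera("side");q,e=robot.read_camera("top")
out=[]
for n,im,(x0,y0) in(("side",p,(220,120)),("top",q,(360,150))):
    K,D,E=cal(n);pr=lambda P:cv2.projectPoints(np.array(P,float),cv2.Rodrigues(E[:3,:3])[0],E[:3,3],K,D)[0][:,0]
    t=[s['tool_pos']+Rc.apply(v) for v in([0,.015,.267],[0,-.015,.267],[-.006,.015,.267],[.006,.015,.267])]
    ax=[M,M+RB.apply([0,0,-.05]),M+RB.apply([-.01,.023,0]),M+RB.apply([.01,.023,0])]
    print(n,"tips",pr(t).round(1).tolist(),"mouth",pr(ax).round(1).tolist())
    out.append(cv2.resize(im[y0:y0+100,x0:x0+80],(400,500),interpolation=cv2.INTER_CUBIC))
cv2.imwrite("pics/c6.png",np.hstack(out))
```

```text
turn first [ 0.004 -0.     0.001] then shift mm [ 0.9 -2.6 -0.1] | t 12.12 F [-1.2  0.6 -0.3] open 0.0496
side tips [[288.2, 190.3], [288.6, 181.8], [285.8, 189.0], [290.7, 191.5]] mouth [[284.0, 191.3], [296.2, 175.5], [279.6, 196.0], [287.6, 200.0]]
top tips [[395.1, 219.0], [408.6, 218.4], [395.2, 216.7], [395.0, 221.4]] mouth [[402.3, 214.6], [405.3, 225.7], [392.1, 211.1], [391.9, 218.9]]
```

View pics/c6.png

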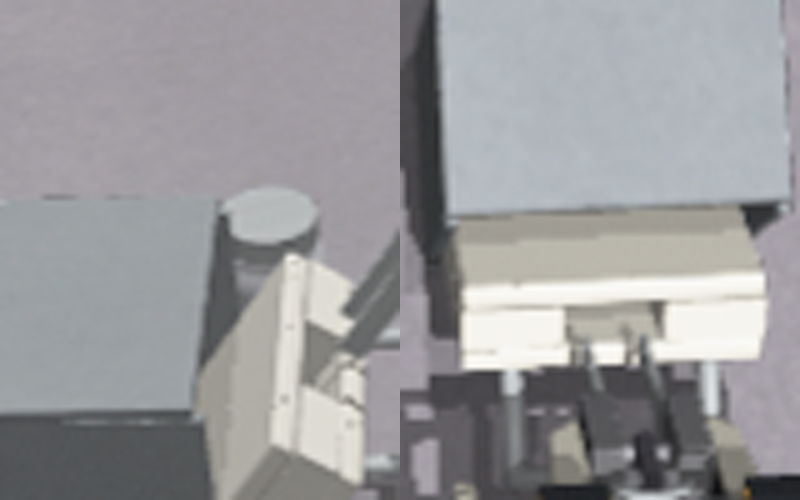

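The top view has the tips at crop (578,345) and (635,340), within about 1 px of prediction, and the slot centred at about (614,322). So the tips need about 2.7 mm toward −y before going in.

Request:
{"name": "apply_moves", "arguments": {"series": [[[0.8, -2.7, 0], [0.004, 0, 0]], [[0, 0, 0], [0, 0, 0]], [[0, 0, 8], [0, 0, 0]], [[0, 0, 8], [0, 0, 0]], [[0, 0, 8], [0, 0, 0]], [[0, 0, 8], [0, 0, 0]], [[0, 0, 8], [0, 0, 0]], [[0, 0, 0], [0, 0, 0]], [[0, 0, 0], [0, 0, 0]]]}}

```text
t: 12.97
tool_pos: [0.4562, -0.1027, 0.3277]
orientation: [-0.022, 2.541, 0.005]
force: [-0.4, 0.6, -1.2]
opening: 0.0497
gripper_force: 5.3
```

Run:
```python
from h import *
plan(tip(.06),RB)
```

```text
turn first [-0.002  0.    -0.   ] then shift mm [ 0.3  1.5 40.2] | t 12.97 F [-0.4  0.6 -1.2] open 0.0497
```

Request:
{"name": "apply_moves", "arguments": {"series": [[[0, 0.8, 4], [-0.002, 0, 0]], [[0, 0, 6], [0, 0, 0]], [[0, 0, 6], [0, 0, 0]], [[0, 0, 6], [0, 0, 0]], [[0, 0, 0], [0, 0, 0]]]}}

```text
t: 13.38
tool_pos: [0.4688, -0.1017, 0.3092]
orientation: [-0.023, 2.541, 0.007]
force: [0.1, -0.9, -1.1]
opening: 0.0497
gripper_force: 5.3
```

Request:
{"name": "apply_moves", "arguments": {"series": [[[0, 0, 5], [0, 0, 0]], [[0, 0, 5], [0, 0, 0]], [[0, 0, 5], [0, 0, 0]], [[0, 0, 4], [0, 0, 0]], [[0, 0, 0], [0, 0, 0]], [[0, 0, 0], [0, 0, 0]]]}}

```text
t: 13.88
tool_pos: [0.4795, -0.1017, 0.2946]
orientation: [-0.023, 2.54, 0.006]
force: [-0.2, 0.1, -1.8]
opening: 0.0497
gripper_force: 5.3
```

Run:
```python
from h import *
plan(tip(.06),RB)
```

```text
turn first [-0.     0.002  0.   ] then shift mm [ 0.8  0.9 -0.2] | t 13.88 F [-0.2  0.1 -1.8] open 0.0497
```

Tips are 60 mm deep with no side force. Squeezing now.

Request:
{"name": "apply_moves", "arguments": {"series": [[[0, 0, 0], [0, 0, 0]], [[0, 0, 0], [0, 0, 0]], [[0, 0, 0], [0, 0, 0]], [[0, 0, 0], [0, 0, 0]], [[0, 0, 0], [0, 0, 0]], [[0, 0, 0], [0, 0, 0]], [[0, 0, 0], [0, 0, 0]]], "claw": 0.2, "newtons": 32}}

```text
t: 14.47
tool_pos: [0.4796, -0.1018, 0.2955]
orientation: [-0.023, 2.538, 0.006]
force: [-3.1, 0.4, 3.0]
opening: 0.0382
gripper_force: 32.0
```

Request:
{"name": "apply_moves", "arguments": {"series": [[[0, 0, -5], [0, 0, 0]], [[0, 0, -10], [0, 0, 0]], [[0, 0, -10], [0, 0, 0]], [[0, 0, -10], [0, 0, 0]], [[0, 0, -10], [0, 0, 0]], [[0, 0, 0], [0, 0, 0]]]}}

```text
t: 14.97
tool_pos: [0.4537, -0.1023, 0.3338]
orientation: [-0.023, 2.537, 0.005]
force: [1.6, 0.1, -2.1]
opening: 0.0386
gripper_force: 32.0
```

Run:
```python
from h import *
plan(tip(.06),RB)
p,d=robot.read_camera("side");q,e=robot.read_camera("top")
out=[]
for n,im,(x0,y0) in(("side",p,(240,140)),("top",q,(360,165))):
    out.append(cv2.resize(im[y0:y0+80,x0:x0+80],(400,400),interpolation=cv2.INTER_CUBIC))
cv2.imwrite("pics/c7.png",np.hstack(out))
```

```text
turn first [-0.002  0.004  0.001] then shift mm [ 1.7  1.1 46.6] | t 14.97 F [ 1.6  0.1 -2.1] open 0.0386
```

View pics/c7.png

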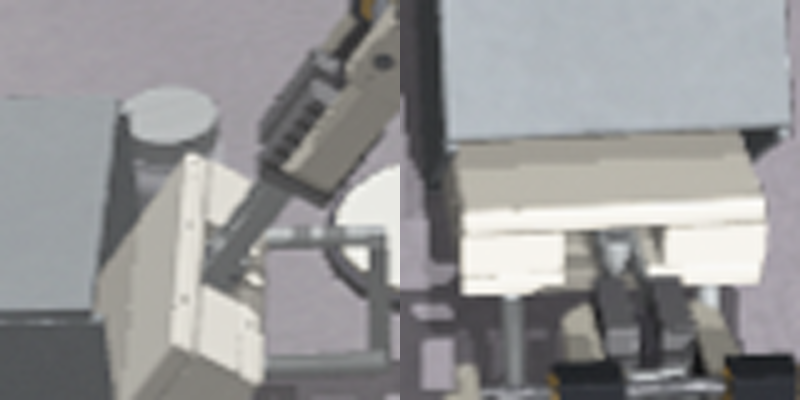

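The bright patch at (618,245) between the blades looks like the spacer's top coming up with the tongs, and the wrist carries about 1.2 N more. I keep drawing.

Request:
{"name": "apply_moves", "arguments": {"series": [[[0, 0, -8], [0, 0, 0]], [[0, 0, -12], [0, 0, 0]], [[0, 0, -12], [0, 0, 0]], [[0, 0, -12], [0, 0, 0]], [[0, 0, -12], [0, 0, 0]], [[0, 0, -12], [0, 0, 0]], [[0, 0, -12], [0, 0, 0]], [[0, 0, -8], [0, 0, 0]], [[0, 0, 0], [0, 0, 0]], [[0, 0, 0], [0, 0, 0]], [[0, 0, 0], [0, 0, 0]], [[0, 0, 0], [0, 0, 0]]]}}

```text
t: 16.07
tool_pos: [0.4041, -0.1029, 0.4036]
orientation: [-0.023, 2.541, 0.007]
force: [-0.4, 0.6, -2.3]
opening: 0.0384
gripper_force: 32.0
```

Run:
```python
from h import *
plan(tip(.06),RB)
p,d=robot.read_camera("side");q,e=robot.read_camera("top")
out=[]
for n,im,(x0,y0) in(("side",p,(240,120)),("top",q,(360,165))):
    out.append(cv2.resize(im[y0:y0+80,x0:x0+80],(400,400),interpolation=cv2.INTER_CUBIC))
cv2.imwrite("pics/c8.png",np.hstack(out))
```

```text
turn first [-0.     0.001 -0.   ] then shift mm [  0.2   0.7 132.2] | t 16.07 F [-0.4  0.6 -2.3] open 0.0384
```

View pics/c8.png

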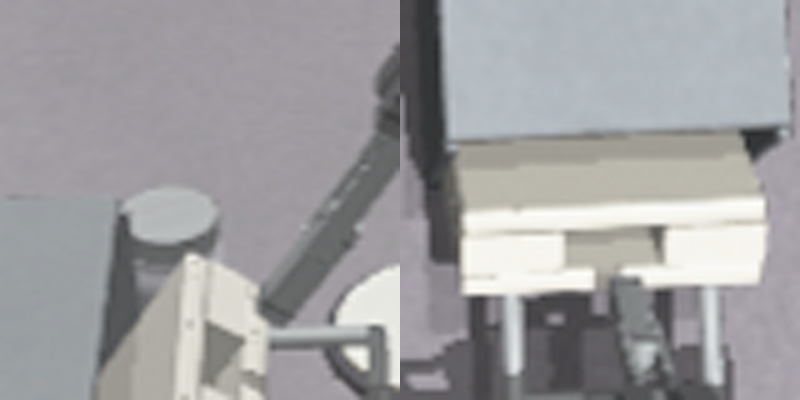

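The spacer is clear of the slot and in line with the blades. Its lower end is at side crop (285,305). Next I raise it above the bar, bring it upright and carry it to the plate.

Request:
{"name": "apply_moves", "arguments": {"series": [[[-8, 0, -12], [0, 0, 0]], [[-14, 0, -20], [0, 0, 0]], [[-14, 0, -20], [0, 0, 0]], [[0, 0, 0], [0, 0.05, 0]], [[0, 0, 0], [0, 0.08, 0]], [[0, 0, 0], [0, 0.1, 0]], [[0, 0, 0], [0, 0.1, 0]], [[0, 0, 0], [0, 0.1, 0]], [[0, 0, 0], [0, 0.1, 0]], [[0, 0, 0], [0, 0.07, 0]], [[0, 0, 0], [0, 0, 0]], [[0, 0, 0], [0, 0, 0]]]}}

```text
t: 17.17
tool_pos: [0.405, -0.1028, 0.4672]
orientation: [-0.029, 3.138, 0.0]
force: [0.5, -1.0, -1.6]
opening: 0.0384
gripper_force: 32.0
```

Run:
```python
from h import *
plan([.493,-.274,.379],axes(.018))
```

```text
turn first [-0.     0.004  0.001] then shift mm [ -84.9 -172.8   88.2] | t 17.17 F [ 0.5 -1.  -1.6] open 0.0384
```

Request:
{"name": "apply_moves", "arguments": {"series": [[[-5, -10, 0], [0, 0.004, 0]], [[-11, -22, 0], [0, 0, 0]], [[-11, -22, 0], [0, 0, 0]], [[-12, -24, 0], [0, 0, 0]], [[-12, -24, 0], [0, 0, 0]], [[-12, -24, 15], [0, 0, 0]], [[-12, -24, 20], [0, 0, 0]], [[-10, -23, 22], [0, 0, 0]], [[0, 0, 20], [0, 0, 0]], [[0, 0, 11], [0, 0, 0]], [[0, 0, 0], [0, 0, 0]], [[0, 0, 0], [0, 0, 0]]]}}

```text
t: 18.17
tool_pos: [0.4919, -0.2743, 0.3799]
orientation: [0.028, -3.14, 0.001]
force: [-1.2, -0.3, -1.3]
opening: 0.038
gripper_force: 32.0
```

Run:
```python
from h import *
plan([.493,-.274,.329],axes(.018))
# spacer lower end in the side view: scan down the tool axis
s=robot.read_state();Rc=R.from_rotvec(s['orientation']);p,d=robot.read_camera("side")
K,D,E=cal("side");pr=lambda P:cv2.projectPoints(np.array(P,float),cv2.Rodrigues(E[:3,:3])[0],E[:3,3],K,D)[0][:,0]
L=np.arange(.225,.336,.005);P=[s['tool_pos']+Rc.apply([0,.007,l]) for l in L]
for l,q,w in zip(L,pr(P),P):
    u,v=q.round().astype(int);print(round(l,3),(u,v),p[v,u-8:u+9:2].mean(1 if 0 else 1).round().astype(int).tolist(),"depth err mm",((d[v,u]-(E@np.r_[w,1])[2])*1000).round())
```

```text
turn first [-0.    -0.001 -0.   ] then shift mm [-1.1  0.3 50.9] | t 18.17 F [-1.2 -0.3 -1.3] open 0.038
0.225 (np.int64(331), np.int64(137)) [161, 159, 161, 120, 101, 99, 162, 160, 161] depth err mm -5.0
0.23 (np.int64(331), np.int64(139)) [160, 159, 159, 121, 102, 100, 161, 158, 157] depth err mm -6.0
0.235 (np.int64(331), np.int64(141)) [159, 161, 160, 121, 102, 100, 162, 162, 160] depth err mm -1.0
0.24 (np.int64(331), np.int64(143)) [158, 159, 162, 123, 102, 104, 150, 159, 160] depth err mm -0.0
0.245 (np.int64(331), np.int64(145)) [159, 156, 159, 120, 104, 104, 175, 159, 160] depth err mm -1.0
0.25 (np.int64(331), np.int64(146)) [159, 156, 158, 121, 103, 108, 173, 161, 160] depth err mm -2.0
0.255 (np.int64(331), np.int64(148)) [156, 156, 159, 122, 102, 108, 95, 161, 161] depth err mm -0.0
0.26 (np.int64(330), np.int64(150)) [161, 159, 160, 152, 101, 103, 106, 148, 160] depth err mm -1.0
0.265 (np.int64(330), np.int64(152)) [155, 155, 155, 158, 102, 104, 105, 147, 158] depth err mm -3.0
0.27 (np.int64(330), np.int64(153)) [160, 159, 160, 158, 104, 108, 106, 149, 160] depth err 
[... 598 characters left out ...]
5 (np.int64(330), np.int64(165)) [159, 160, 161, 145, 99, 103, 103, 161, 161] depth err mm 2.0
0.31 (np.int64(330), np.int64(167)) [160, 158, 159, 162, 163, 166, 164, 160, 160] depth err mm 127.0
0.315 (np.int64(330), np.int64(169)) [158, 159, 159, 160, 163, 160, 159, 161, 163] depth err mm 115.0
0.32 (np.int64(330), np.int64(170)) [159, 158, 163, 163, 160, 160, 160, 159, 163] depth err mm 102.0
0.325 (np.int64(330), np.int64(172)) [202, 237, 217, 216, 217, 217, 220, 200, 163] depth err mm 75.0
0.33 (np.int64(330), np.int64(173)) [233, 232, 216, 214, 214, 214, 214, 216, 217] depth err mm 69.0
0.335 (np.int64(330), np.int64(175)) [230, 230, 231, 213, 215, 212, 232, 231, 231] depth err mm 56.0
```

The spacer's lower end sits about 307 mm ahead of the TCP, so it should meet the plate at TCP z of about 0.319.

Request:
{"name": "apply_moves", "arguments": {"series": [[[-1, 0, 15], [0, 0, 0]], [[0, 0, 15], [0, 0, 0]], [[0, 0, 12], [0, 0, 0]], [[0, 0, 8], [0, 0, 0]], [[0, 0, 5], [0, 0, 0]], [[0, 0, 0], [0, 0, 0]], [[0, 0, 0], [0, 0, 0]]]}}

```text
t: 18.8
tool_pos: [0.4933, -0.2745, 0.3254]
orientation: [0.028, -3.14, 0.002]
force: [0.7, -0.5, -1.3]
opening: 0.0385
gripper_force: 32.0
```

Request:
{"name": "apply_moves", "arguments": {"series": [[[0, 0, 1.5], [0, 0, 0]], [[0, 0, 1.5], [0, 0, 0]], [[0, 0, 0], [0, 0, 0]], [[0, 0, 0], [0, 0, 0]]]}}

```text
t: 19.13
tool_pos: [0.4932, -0.2745, 0.3221]
orientation: [0.028, -3.14, 0.001]
force: [-0.2, -0.1, -2.1]
opening: 0.0382
gripper_force: 32.0
```

Request:
{"name": "apply_moves", "arguments": {"series": [[[0, 0, 1], [0, 0, 0]], [[0, 0, 1], [0, 0, 0]], [[0, 0, 0], [0, 0, 0]], [[0, 0, 0], [0, 0, 0]]]}}

```text
t: 19.47
tool_pos: [0.4931, -0.2745, 0.3199]
orientation: [0.028, -3.14, 0.001]
force: [0.2, -0.4, -0.9]
opening: 0.038
gripper_force: 32.0
```

Request:
{"name": "apply_moves", "arguments": {"series": [[[0, 0, 1], [0, 0, 0]], [[0, 0, 0], [0, 0, 0]], [[0, 0, 0], [0, 0, 0]]]}}

```text
t: 19.72
tool_pos: [0.4934, -0.2746, 0.3198]
orientation: [0.028, -3.141, 0.002]
force: [-0.2, 0.8, 3.8]
opening: 0.0385
gripper_force: 32.0
```

The plate is reached (+3.8 N). I release to half squeeze.

Request:
{"name": "apply_moves", "arguments": {"series": [[[0, 0, -0.5], [0, 0, 0]], [[0, 0, 0], [0, 0, 0]], [[0, 0, 0], [0, 0, 0]], [[0, 0, 0], [0, 0, 0]], [[0, 0, 0], [0, 0, 0]], [[0, 0, 0], [0, 0, 0]]], "claw": 0.53, "newtons": 20}}

```text
t: 20.22
tool_pos: [0.493, -0.2745, 0.3191]
orientation: [0.028, -3.14, 0.001]
force: [0.5, -0.3, -0.8]
opening: 0.0493
gripper_force: 5.3
```

```bash
cat > sp.py <<'E'
from h import *
def spacer(z0=.015,z1=.11):
    for n in("top","side"):
        p,d=robot.read_camera(n);W=cloud(n,d)
        m=(d>0)&(np.hypot(W[...,0]-.493,W[...,1]+.274)<.05)&(W[...,2]>.02)&(W[...,2]<z1)
        P=W[m]
        print(n,len(P))
        for a,b in((.02,.035),(.035,.05),(.05,.065),(.065,.08),(.08,.1)):
            q=P[(P[:,2]>a)&(P[:,2]<b)]
            if len(q)>3: print(a,len(q),np.median(q,0).round(4),q[:,:2].min(0).round(3),q[:,:2].max(0).round(3))
E
python3 -c "
from sp import *
print(robot.read_state()['opening'],robot.read_state()['force']);spacer()"
```

```text
0.049312621063050295 [ 0.54053613 -0.31784573 -0.8226046 ]
top 0
side 157
0.02 29 [ 0.4917 -0.2686  0.0283] [ 0.484 -0.271] [ 0.497 -0.266]
0.035 20 [ 0.4894 -0.2681  0.0415] [ 0.484 -0.271] [ 0.497 -0.265]
0.05 28 [ 0.4896 -0.2615  0.0585] [ 0.482 -0.27 ] [ 0.497 -0.257]
0.065 31 [ 0.4923 -0.2601  0.0719] [ 0.484 -0.282] [ 0.497 -0.258]
0.08 32 [ 0.4925 -0.2607  0.0895] [ 0.487 -0.264] [ 0.498 -0.255]
```

Request:
{"name": "apply_moves", "arguments": {"series": [[[0, 0, -4], [0, 0, 0]], [[0, 0, -5], [0, 0, 0]], [[0, 0, -6], [0, 0, 0]], [[0, 0, -8], [0, 0, 0]], [[0, 0, -12], [0, 0, 0]], [[0, 0, -20], [0, 0, 0]], [[0, 0, -25], [0, 0, 0]], [[0, 0, -20], [0, 0, 0]], [[0, 0, 0], [0, 0, 0]], [[0, 0, 0], [0, 0, 0]]]}}

```text
t: 21.15
tool_pos: [0.4936, -0.2746, 0.4218]
orientation: [-0.028, 3.139, -0.005]
force: [-0.6, 0.0, -1.5]
opening: 0.0494
gripper_force: 5.3
```

```bash
python3 -c "
from sp import *
spacer();plan([.5128,.290,.436],axes(-.411))"
```

```text
top 3
side 114
0.02 29 [ 0.4917 -0.2684  0.0287] [ 0.484 -0.272] [ 0.497 -0.266]
0.035 26 [ 0.4894 -0.2685  0.0428] [ 0.484 -0.273] [ 0.497 -0.265]
0.05 30 [ 0.4907 -0.2685  0.0574] [ 0.484 -0.273] [ 0.497 -0.265]
0.065 29 [ 0.4918 -0.2719  0.0695] [ 0.484 -0.283] [ 0.497 -0.265]
turn first [-0.001 -0.002  0.429] then shift mm [207.4 525.2 -17.4] | t 21.25 F [ 0.5 -0.1 -1.9] open 0.0495
```

The spacer is standing upright. Now I return the tongs.

Request:
{"name": "apply_moves", "arguments": {"series": [[[0, 0, -14], [0, 0, 0.06]], [[0, 0, 0], [0, 0, 0.09]], [[0, 0, 0], [0, 0, 0.1]], [[0, 0, 0], [0, 0, 0.1]], [[0, 0, 0], [0, 0, 0.079]], [[5, 13, 0], [0, 0, 0]], [[10, 25, 0], [0, 0, 0]], [[11, 28, 0], [0, 0, 0]], [[11, 28, 0], [0, 0, 0]], [[11, 28, 0], [0, 0, 0]], [[11, 28, 0], [0, 0, 0]], [[11, 28, 0], [0, 0, 0]]]}}

```text
t: 22.25
tool_pos: [0.4996, -0.0811, 0.4318]
orientation: [-0.637, -3.073, 0.001]
force: [0.6, 0.0, -0.9]
opening: 0.0495
gripper_force: 5.3
```

Request:
{"name": "apply_moves", "arguments": {"series": [[[11, 28, 0], [0, 0, 0]], [[11, 28, 0], [0, 0, 0]], [[11, 28, 0], [0, 0, 0]], [[11, 28, 0], [0, 0, 0]], [[11, 28, 0], [0, 0, 0]], [[11, 28, 0], [0, 0, 0]], [[11, 28, 0], [0, 0, 0]], [[11, 28, 0], [0, 0, 0]], [[11, 28, 0], [0, 0, 0]], [[10, 25, 0], [0, 0, 0]], [[0, 0, 0], [0, 0, 0]], [[0, 0, 0], [0, 0, 0]]]}}

```text
t: 23.25
tool_pos: [0.5102, 0.2158, 0.4314]
orientation: [-0.633, -3.073, 0.004]
force: [0.2, -0.7, -0.8]
opening: 0.0497
gripper_force: 5.3
```

```bash
python3 -c "
from h import *
print(robot.read_state()['tool_pos']);plan([.5128,.290,.290],axes(-.411))"
```

```text
[0.51022222 0.2158133  0.43141865]
turn first [-0.003 -0.003  0.004] then shift mm [ 27.3  69.  141.4] | t 23.25 F [ 0.2 -0.7 -0.8] open 0.0497
```

Request:
{"name": "apply_moves", "arguments": {"series": [[[9, 23, 0], [-0.003, -0.003, 0.004]], [[9, 23, 0], [0, 0, 0]], [[9, 23, 0], [0, 0, 0]], [[0, 0, 0], [0, 0, 0]], [[0, 0, 0], [0, 0, 0]], [[0, 0, 0], [0, 0, 0]]]}}

```text
t: 23.75
tool_pos: [0.5141, 0.2873, 0.4323]
orientation: [0.647, 3.073, -0.0]
force: [1.0, -0.1, -1.8]
opening: 0.0493
gripper_force: 5.3
```

```bash
python3 -c "
from h import *
print(robot.read_state()['tool_pos']);plan([.5128,.290,.290],axes(-.411))"
```

```text
[0.51410434 0.28731991 0.43233718]
turn first [ 0.     0.001 -0.004] then shift mm [  2.3   1.9 142.3] | t 23.75 F [ 1.  -0.1 -1.8] open 0.0493
```

Request:
{"name": "apply_moves", "arguments": {"series": [[[2, 2, 15], [0, 0, -0.003]], [[0, 0, 20], [0, 0, 0]], [[0, 0, 20], [0, 0, 0]], [[0, 0, 12], [0, 0, 0]], [[0, 0, 0], [0, 0, 0]], [[0, 0, 8], [0, 0, 0]], [[0, 0, 8], [0, 0, 0]], [[0, 0, 8], [0, 0, 0]], [[0, 0, 8], [0, 0, 0]], [[0, 0, 0], [0, 0, 0]]]}}

```text
t: 24.58
tool_pos: [0.513, 0.2907, 0.332]
orientation: [0.643, 3.075, -0.0]
force: [-1.6, 0.1, -1.6]
opening: 0.0498
gripper_force: 5.3
```

```bash
python3 -c "
from h import *
print(robot.read_state()['tool_pos']);plan([.5128,.290,.284],axes(-.411))"
```

```text
[0.51295344 0.29074971 0.33199197]
turn first [-0.     0.    -0.001] then shift mm [-0.2 -0.7 48. ] | t 24.58 F [-1.6  0.1 -1.6] open 0.0498
```

Request:
{"name": "apply_moves", "arguments": {"series": [[[0, -0.5, 8], [0, 0, 0]], [[0, 0, 8], [0, 0, 0]], [[0, 0, 8], [0, 0, 0]], [[0, 0, 8], [0, 0, 0]], [[0, 0, 8], [0, 0, 0]], [[0, 0, 5], [0, 0, 0]], [[0, 0, 0], [0, 0, 0]], [[0, 0, 0], [0, 0, 0]]]}}

```text
t: 25.25
tool_pos: [0.5132, 0.2905, 0.2885]
orientation: [0.643, 3.074, 0.001]
force: [0.6, 0.1, -1.1]
opening: 0.0496
gripper_force: 5.3
```

Request:
{"name": "apply_moves", "arguments": {"series": [[[0, 0, 1.5], [0, 0, 0]], [[0, 0, 1.5], [0, 0, 0]], [[0, 0, 0], [0, 0, 0]], [[0, 0, 0], [0, 0, 0]]]}}

```text
t: 25.58
tool_pos: [0.5134, 0.2906, 0.2862]
orientation: [0.643, 3.073, 0.002]
force: [-0.6, -0.1, -0.7]
opening: 0.0495
gripper_force: 5.3
```

Request:
{"name": "apply_moves", "arguments": {"series": [[[0, 0, 1.5], [0, 0, 0]], [[0, 0, 1.5], [0, 0, 0]], [[0, 0, 1], [0, 0, 0]], [[0, 0, 0], [0, 0, 0]], [[0, 0, 0], [0, 0, 0]]]}}

```text
t: 26.0
tool_pos: [0.5133, 0.2906, 0.2819]
orientation: [0.643, 3.073, 0.002]
force: [-0.6, 0.1, -1.0]
opening: 0.0498
gripper_force: 5.3
```

Request:
{"name": "apply_moves", "arguments": {"series": [[[0, 0, 1], [0, 0, 0]], [[0, 0, 0], [0, 0, 0]], [[0, 0, 0], [0, 0, 0]]]}}

```text
t: 26.25
tool_pos: [0.5135, 0.2905, 0.2815]
orientation: [0.643, 3.072, 0.002]
force: [-1.7, -0.8, 4.8]
opening: 0.0496
gripper_force: 5.9
```

Request:
{"name": "apply_moves", "arguments": {"series": [[[0, 0, 0], [0, 0, 0]], [[0, 0, 0], [0, 0, 0]], [[0, 0, 0], [0, 0, 0]], [[0, 0, 0], [0, 0, 0]], [[0, 0, 0], [0, 0, 0]], [[0, 0, 0], [0, 0, 0]], [[0, 0, 0], [0, 0, 0]], [[0, 0, 0], [0, 0, 0]], [[0, 0, 0], [0, 0, 0]]], "claw": 1}}

```text
t: 27.0
tool_pos: [0.5133, 0.2905, 0.2809]
orientation: [0.643, 3.073, 0.002]
force: [-0.4, -0.5, -0.5]
opening: 0.0931
gripper_force: 0.0
```

Request:
{"name": "apply_moves", "arguments": {"series": [[[0, 0, -8], [0, 0, 0]], [[0, 0, -20], [0, 0, 0]], [[0, 0, -30], [0, 0, 0]], [[0, 0, -40], [0, 0, 0]], [[0, 0, -40], [0, 0, 0]], [[-38, 0, 0], [0, 0, 0]], [[40, 0, 0], [0, 0, 0]], [[40, 0, 0], [0, 0, 0]], [[40, 0, 0], [0, 0, 0]], [[40, 0, 0], [0, 0, 0]], [[0, 0, 0], [0, 0, 0]], [[0, 0, 0], [0, 0, 0]]]}}

```text
t: 28.0
tool_pos: [0.3997, 0.3402, 0.4197]
orientation: [0.638, 3.073, 0.003]
force: [-0.2, -0.4, -0.1]
opening: 0.093
gripper_force: 0.0
```

Run:
```python
from sp import *
spacer()
s=robot.read_state();print(s['tool_pos'],s['force'],s['t'])
p=cv2.imread("pics/top0.png").astype(int);q,e=robot.read_camera("top");r,e2=robot.read_camera("side");r0=cv2.imread("pics/side0.png").astype(int)
print("tongs diff vs start top",abs(q[240:270,218:252]-p[240:270,218:252]).max(2).mean(),(abs(q[240:270,218:252]-p[240:270,218:252]).max(2)>40).sum(),"side",(abs(r[325:400,300:350]-r0[325:400,300:350]).max(2)>40).sum())
for nm,(y,x) in dict(flask=(slice(180,215),slice(212,242)),jar=(slice(180,212),slice(472,506)),ion=(slice(285,315),slice(325,390))).items(): print(nm,(abs(q[y,x]-p[y,x]).max(2)>40).sum())
for n,im,dd in(("top",q,e),("side",r,e2)):
    W=cloud(n,dd);m=(np.hypot(W[...,0]-.513,W[...,1]-.29)<.05)&(W[...,2]>.095)&(W[...,2]<.2);P=W[m]
    print(n,len(P),P.mean(0).round(4),np.percentile(P[:,2],[50,95,99]).round(4))
    d0=np.load(f"{n}0.npy");W=cloud(n,d0);m=(np.hypot(W[...,0]-.513,W[...,1]-.29)<.05)&(W[...,2]>.095)&(W[...,2]<.2);P=W[m]
    print(" start",len(P),P.mean(0).round(4),np.percentile(P[:,2],[50,95,99]).round(4))
```

```text
top 83
0.02 15 [ 0.4915 -0.2681  0.0229] [ 0.454 -0.289] [ 0.536 -0.241]
0.035 12 [ 0.4917 -0.2677  0.0428] [ 0.483 -0.269] [ 0.498 -0.267]
0.05 13 [ 0.4903 -0.2683  0.0604] [ 0.483 -0.282] [ 0.497 -0.266]
0.065 43 [ 0.4899 -0.2729  0.0721] [ 0.483 -0.28 ] [ 0.497 -0.267]
side 114
0.02 26 [ 0.4917 -0.2683  0.0279] [ 0.484 -0.273] [ 0.497 -0.265]
0.035 29 [ 0.4894 -0.269   0.0411] [ 0.484 -0.273] [ 0.497 -0.263]
0.05 30 [ 0.492  -0.2684  0.0579] [ 0.484 -0.27 ] [ 0.497 -0.265]
0.065 29 [ 0.4896 -0.2707  0.0694] [ 0.484 -0.284] [ 0.497 -0.267]
[0.40151174 0.33927424 0.41951016] [-0.52444112 -0.08266505  0.17955902] 28.1
tongs diff vs start top 19.061764705882354 197 side 125
flask 0
jar 0
ion 0
top 332 [0.5133 0.2906 0.1281] [0.131  0.1396 0.1426]
 start 329 [0.512  0.2886 0.1281] [0.1311 0.1401 0.1434]
side 970 [0.5138 0.2981 0.1223] [0.1275 0.1362 0.1397]
 start 967 [0.5128 0.2965 0.1225] [0.128  0.1361 0.1394]
```

```bash
python3 -c "
from plant import robot
print(robot.close_job())"
```

```text
the job is handed in; nothing more can be done
None
```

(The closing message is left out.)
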